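# Sweep glass offcuts into the scrap bay

### The job

Clear the glassworker's bench: with the fingertips, gently sweep the three round glass offcuts along the bench top through the open side of the low steel scrap bay, until each lies flat and wholly inside it. Push them only, never pinch or pick them up, and leave everything else standing where it is.

Things in the scene. Friction and masses are not known exactly. Their poses are not given: they have to be found in the camera images.
- bay: scrap bay: fixed low three-sided steel fence, inside 180 wide (own y) x 120 deep (own x), walls 25 high, 4 thick, floor flush with the bench (dark sheet, no sill). Origin: centre of the inside, at bench height. In its own frame the open mouth is at x = -60 (roughly facing the robot), back wall at x = +60, side walls at y = +-90 (inner faces). Its place and yaw vary
- offcut_large: the large one of three round slices cut from thick green glass rod: a flat disc 46 diameter x 18 high, lying flat on the bench and free to slide, 30 to 110 g. Origin: centre of its underside
- offcut_medium: the medium one of three round slices cut from thick green glass rod: a flat disc 40 diameter x 18 high, lying flat on the bench and free to slide, 30 to 110 g. Origin: centre of its underside
- offcut_small: the small one of three round slices cut from thick green glass rod: a flat disc 34 diameter x 18 high, lying flat on the bench and free to slide, 30 to 110 g. Origin: centre of its underside
- jar: bystander, loose, must stay put: small closed green glass jar with steel lid, upright, 40 diameter x 50 tall, near the offcuts on the robot's side. Origin: centre of its underside
- vase: bystander, loose, must stay put: small finished solid green glass vase, waisted, upright, up to 40 diameter x 55 tall, near the offcuts on the robot's side. Origin: centre of its underside
- tumbler: bystander, loose, must stay put: open green glass tumbler, upright, 68 rim diameter x 85 tall, left side. Origin: centre of its underside
- bottle: bystander, loose, must stay put: brown glass bottle, 62 diameter x 190 tall, far left. Origin: centre of its underside
- paddle: bystander, loose, must stay put: flat steel spatula with a wooden handle, lying flat, 280 long, blade 65 wide, right side. Origin: under its middle, its length along x
- weight: bystander, loose, must stay put: upright brass cylinder weight, 48 diameter x 60 tall, far right. Origin: centre of its underside

How it is judged:
At the end, for the whole second after the job is handed in: All three offcuts lie flat on the bench (underside within 5 mm of it), at rest, wholly inside the bay: none sticks out of the mouth by more than 2 mm (x of offcut_large in the frame of bay between -0.039 and 0.06 m and y of offcut_large in the frame of bay between -0.09 and 0.09 m and height (world z) of each of offcut_large, offcut_medium, offcut_small below 0.005 m and linear speed of each of offcut_large, offcut_medium, offcut_small below 0.01 m/s and x of offcut_medium in the frame of bay between -0.042 and 0.06 m and y of offcut_medium in the frame of bay between -0.09 and 0.09 m and x of offcut_small in the frame of bay between -0.045 and 0.06 m and y of offcut_small in the frame of bay between -0.09 and 0.09 m); the robot touches nothing.
It fails at once if an offcut is pinched, jammed or pressed by the fingers with more than 15 N (contact force between the fingers and offcut_large above 15 N or contact force between the fingers and offcut_medium above 15 N or contact force between the fingers and offcut_small above 15 N).
It fails at once if an offcut is lifted: its underside's centre comes more than 12 mm above the bench (height (world z) of any of offcut_large, offcut_medium, offcut_small above 0.012 m).
It fails at once if a bystander is shifted or knocked over (moved more than 10 mm, or an upright one tilted more than 0.3 rad) (distance of any of jar, vase, tumbler, bottle, paddle, weight from where it was at the start of the episode above 0.01 m or angle between any of jar, vase, tumbler, bottle, weight's own z axis and vertical above 0.3 rad).
It also fails if it takes over 70 s, if anything falls off the work surface, if the arm or the gripper's body presses on something with over 40 N, if the wrist force passes 120 N, or if a joint passes its speed limit or range.

### The arm

A 6-joint arm with a two-finger parallel gripper is mounted at the origin on the work surface. World frame = base frame: x ahead of the robot, y to its left, z up, the work surface at z = 0. Lengths are in m, angles in rad, forces in N, time in s.
With the tool pointing down it reaches from about 0.3 to 0.75 m from the base axis. Payload 8.5 kg.
Tool frame: the origin (TCP) lies where the fingers leave the gripper's body, on its centre line; the fingertips stand 73 mm ahead of it and the grasp point (between the pads) lies 54 mm ahead of it; z points along the fingers, y is the line along which they close (so a half turn about z gives the same grasp; the last joint's range is limited). The gripper opens to 85 mm and grips with 20 to 120 N. Pads are 22 mm wide; open, the fingers measure 114 mm over their backs; the gripper's body (76 mm by 85 mm) begins 54 mm behind the grasp point. The pads swing forward as they close: fully open they stand 13 mm farther back than shut.
Start: joints at [-1.54, 0.381, 1.297, -0, 1.464, -0.215], TCP at [0.134, -0.533, 0.304] pointing down, gripper open.
Joint ranges: [-3.11, 3.11], [-0.89, 2.33], [0.22, 2.48], [-1.42, 4.56], [0.17, 2.85], [-2.88, 2.88]. Speed limits (rad/s): [2.39, 2.39, 3.14, 3.14, 3.14, 3.14].

### API

Orientations are given as a unit quaternion [x, y, z, w].
In Python, from workcell import r gives the robot as it stands. The module is installed in compiled form; this text tells all that it offers.
- The arm moves only by the tool jog_arm, never from a script. Its arguments are lists of equal length, an entry for each row: "jaw": the gripper's target within -1 to 1 (fully open at 1, half-way at 0, shut at -1); "xyz": the shift along the tool's x, y, z normalised to -1 to 1, where 1 is 0.075 m, a list of three; "spin": the turn about the tool's z normalised to -1 to 1, where 1 is 0.15 rad. In form: {"jaw": [jaw, ...], "xyz": [[x, y, z], ...], "spin": [spin, ...]}. A call has 1 to 5 rows; each row shifts and turns the commanded pose from where the row before left it, along the tool's axes as they then stand; what a row does not reach is not made up. A row lasts 1/8 s, in which the tool goes at most 62.5 mm and 10.7 degrees, less where a joint would pass 70% of its speed; a pose out of reach is approached as far as the arm can. A call with a number of a shift or a turn outside -1 to 1 is refused whole. A call with a gripper value outside its range is refused whole. The fingers move at their own pace and stop on an object; "force" is the grip in N (left out, the last holds). Time passes only in rows, so rows that do not move let the fingers close. It gives the time, the measured TCP pose, the force, the opening and the grip force at its end, in the units of the state.
- r.get_state(): the state, without advancing time (a new reading comes with each control period).
- r.read_camera(name): name is "side" or "top" or "wrist"; returns a dict with "frame" (384x512x3 uint8, red, green, blue), "z_map" (384x512 float32, m along the optical axis (not along the pixel's ray), 0 where there is no reading), "intrinsics" (3x3 intrinsics, pixels), "position" and "rotation" of the camera in the world; the wrist camera has in their place "T_tool_cam" (4x4, takes a point from camera to tool coordinates, whose origin is the TCP and whose axes are the flange's). Camera axes: x right, y down, z forward; pixel columns grow to the right and rows downward; lengths in m; the calibration is good to about 2 mm. A picture is of the moment at which its call begins: read the wrist's pose just before it.
- r.hand_in(): hands the job in; it is judged then, once.
Trained networks look in the newest picture that a camera, given by its name, has taken for a name from the list of things; names that differ only in an ending like _2 or _b are one class to them, and where a whole thing is asked for, a point or a joint stands for the part that bears it (a point fixed in the world has none). Each returns a list of dicts, best first, with "p" (0 to 1); they miss things now and then, are a little off and sometimes report something else, mostly with a low value. They report only what shows in the picture. A call takes as long as a camera call.
- r.cut_out(thing, camera): "pixels" (384x512 bool, what is visible of it) and "centre" ([column, row] in pixels, amid what is visible of it).
The state is a dict: "clock": time; "joints": joint angles; "joint_vel": joint speeds; "joint_torque": joint torques, N m; "position": TCP position; "orientation": TCP orientation; "wrist_force": force on the tool from outside, world axes, zero at the start; "torque": the same for the moment, N m; "width": finger opening in m; "finger_force": force on a finger pad.
Only numpy, scipy, OpenCV 4.12 (cv2) and the standard library are available. Lean on these libraries where they do the work, as an engineer would, in place of code of your own. Each camera call takes 0.05 s, during which the arm holds its last target. There are 200 camera calls.

## Working session

There is one attempt and no reset: what is moved stays moved. The work goes in short steps, Python scripts to look and compute and a tool call to move; the robot and the scene stay as the last step left them, time stands still between calls to the robot, and variables do not carry over. Pictures are saved under pics/ and viewed, at most 10 in all, crops included, and the job is handed in when it is done.

Besides the shell and the picture viewer there is one more tool, called after "Emit:" as a command line: name --pt "numbers of a row" for each row, then --argument value for the rest. jog_arm: Moves the arm, as the interface text tells. Scaled input: -1 to 1 covers 0.075 m each way for a shift and 0.15 rad each way for a turn. Its arguments: {"type":"object","properties":{"jaw":{"type":"array"},"xyz":{"type":"array"},"spin":{"type":"array"},"force":{"type":"number"}},"required":["jaw","xyz","spin"]}

```bash
mkdir -p pics
cat > h.py <<'E'
import numpy as np, cv2
from workcell import r
def cloud(c):
    K=c["intrinsics"];z=c["z_map"];v,u=np.mgrid[:z.shape[0],:z.shape[1]]
    P=np.stack([(u-K[0,2])/K[0,0]*z,(v-K[1,2])/K[1,1]*z,z],-1)
    return P@np.array(c["rotation"]).T+np.array(c["position"])
def save(c,n): cv2.imwrite("pics/"+n,cv2.cvtColor(c["frame"],cv2.COLOR_RGB2BGR))
E
python3 - <<'E'
from h import *
s=r.get_state();print(s["clock"],s["position"],s["orientation"],s["width"])
c=r.read_camera("top");save(c,"top1.png");P=cloud(c);print(c["position"],c["rotation"])
for t in "bay offcut_large offcut_medium offcut_small jar vase tumbler bottle paddle weight".split():
    for d in r.cut_out(t,"top")[:3]:
        m=d["pixels"]&(c["z_map"]>0);q=P[m]
        print(t,round(d["p"],2),np.round(d["centre"]),q.mean(0).round(3),np.percentile(q,2,0).round(3),np.percentile(q,98,0).round(3)) if len(q) else print(t,d["p"],d["centre"],"nodepth")
E
```

```text
0.0 [ 0.13383002 -0.53326494  0.30331062] [ 9.92454791e-01  1.22608910e-01  4.64600333e-05 -7.35991763e-04] 0.08525300511658727Traceback (most recent call last):
  File "<stdin>", line 3, in <module>
  File "h.py", line 6, in cloud
    return P@np.array(c["rotation"]).T+np.array(c["position"])
           ~^~~~~~~~~~~~~~~~~~~~~~~~~~
ValueError: matmul: Input operand 1 has a mismatch in its core dimension 0, with gufunc signature (n?,k),(k,m?)->(n?,m?) (size 4 is different from 3)
```

View pics/top1.png

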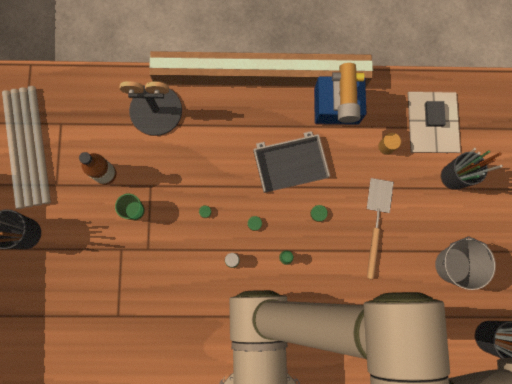

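The top view shows the bay at about (292,163), with offcuts at (205,212), (255,223) and (319,213). The jar is at (232,260), the vase at (287,257), and the paddle runs down x≈375.

```bash
sed -i 's/^import numpy.*/&\nfrom scipy.spatial.transform import Rotation as R/; s/np.array(c\["rotation"\])/R.from_quat(c["rotation"]).as_matrix()/' h.py
python3 - <<'E'
from h import *
c=r.read_camera("top");P=cloud(c);print(c["position"],c["rotation"],c["intrinsics"][0])
for t in "bay offcut_large offcut_medium offcut_small jar vase tumbler paddle weight".split():
    for d in r.cut_out(t,"top")[:3]:
        m=d["pixels"]&(c["z_map"]>0);q=P[m]
        if len(q): print(t,round(d["p"],2),np.round(d["centre"]),m.sum(),np.median(q,0).round(3),np.percentile(q,3,0).round(3),np.percentile(q,97,0).round(3))
        if t=="bay": 
            w=q[(q[:,2]>.015)&(q[:,2]<.04)];f=q[abs(q[:,2])<.01]
            for a in (w,f):
                if len(a)>9:print(len(a),cv2.minAreaRect(a[:,:2].astype(np.float32)))
c2=cv2.resize(c["frame"][120:285,180:400],(792,594),interpolation=cv2.INTER_CUBIC);save({"frame":c2},"crop1.png")
E
```

```text
[0.31865962 0.0414903  1.37427579] [ 0.70612424 -0.702663    0.06968882 -0.05288416] [498.62487832   0.         256.65298192]
bay 0.68 [291. 162.] 3017 [ 0.653 -0.088  0.002] [ 0.587 -0.176 -0.004] [0.718 0.003 0.026]
275 ((0.6500014066696167, -0.08603262901306152), (0.1245279610157013, 0.1888730823993683), 13.65270709991455)
2691 ((0.657622218132019, -0.08704427629709244), (0.14075060188770294, 0.1922565996646881), 12.388474464416504)
offcut_large 0.81 [316. 211.] 213 [ 0.508 -0.159  0.018] [ 0.489 -0.178  0.007] [ 0.528 -0.14   0.024]
offcut_medium 0.71 [256. 223.] 186 [0.479 0.017 0.018] [ 0.462  0.    -0.001] [0.497 0.036 0.023]
offcut_small 0.54 [204. 208.] 122 [0.512 0.151 0.019] [0.496 0.137 0.01 ] [0.526 0.167 0.023]
jar 0.7 [232. 260.] 159 [0.377 0.075 0.051] [0.361 0.059 0.019] [0.393 0.09  0.056]
jar 0.59 [253. 222.] 178 [0.479 0.016 0.019] [ 0.463 -0.003  0.003] [0.498 0.033 0.023]
vase 0.74 [288. 256.] 157 [ 0.386 -0.067  0.054] [ 0.371 -0.083  0.013] [ 0.402 -0.053  0.06 ]
tumbler 0.62 [131. 205.] 614 [0.519 0.355 0.046] [0.485 0.317 0.002] [0.544 0.377 0.088]
paddle 0.93 [373. 206.] 1136 [ 0.536 -0.322  0.006] [ 0.343 -0.365 -0.001] [ 0.603 -0.296  0.023]
paddle 0.45 [287. 255.] 159 [ 0.386 -0.067  0.053] [ 0.371 -0.083  0.014] [ 0.403 -0.054  0.06 ]
weight 0.73 [387. 143.] 342 [ 0.7   -0.354  0.058] [ 0.681 -0.38   0.007] [ 0.723 -0.337  0.064]
```

View pics/crop1.png

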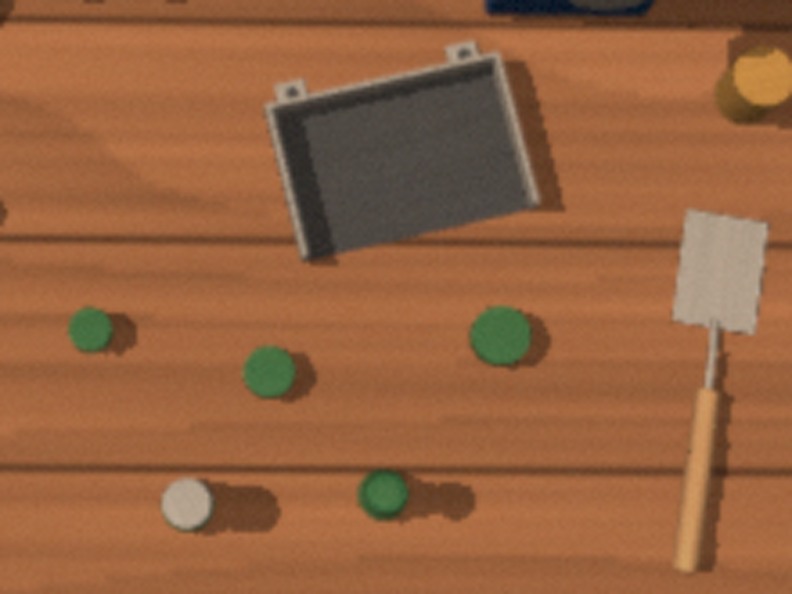

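Emit:
jog_arm --jaw '[-0.5, -0.5, -0.5, -0.5, -0.5]' --pt "0.53 -0.36 0" --pt "0.53 -0.36 0" --pt "0.53 -0.36 0" --pt "0.53 -0.36 0" --pt "0.53 -0.36 0" --spin '[0, 0, 0, 0, 0]' --force 20

```text
clock: 1.18
position: [0.2946, -0.3529, 0.3041]
orientation: [0.992, 0.122, 0.0, 0.0]
wrist_force: [0.9, 0.2, 0.1]
width: 0.021
finger_force: 0.0
```

Emit:
jog_arm --jaw '[-0.5, -0.5, -0.5, -0.5, -0.5]' --pt "0.53 -0.36 0" --pt "0.53 -0.36 0" --pt "0.53 -0.36 0" --pt "0.53 -0.36 0" --pt "0.53 -0.36 0" --spin '[0, 0, 0, 0, 0]'

```text
clock: 1.8
position: [0.4546, -0.1735, 0.3041]
orientation: [0.992, 0.123, 0.0, 0.0]
wrist_force: [-0.5, -0.3, -0.1]
width: 0.0213
finger_force: 0.0
```

Emit:
jog_arm --jaw '[-0.5, -0.5, -0.5, -0.5, -0.5]' --pt "0 0 0.65" --pt "0 0 0.65" --pt "0 0 0.65" --pt "0 0 0.65" --pt "0 0 0.42" --spin '[0, 0, 0, 0, 0]'

```text
clock: 2.42
position: [0.4533, -0.1746, 0.0756]
orientation: [0.992, 0.123, -0.001, -0.001]
wrist_force: [1.0, -0.2, 1.0]
width: 0.0214
finger_force: 0.0
```

```bash
cat > look.py <<'E'
from h import *
import sys
s=r.get_state();p=s["position"];q=R.from_quat(s["orientation"]).as_matrix()
a=np.radians(13.3);B=np.array([.648,-.0865]);M=np.array([[np.cos(a),np.sin(a)],[-np.sin(a),np.cos(a)]])
f=lambda w:(M@(np.array(w)[:2]-B)).round(3)
print("clock",s["clock"],"z",p[2].round(4),"w",round(s["width"],4),"tool bay",f(p),"yaw in bay deg",np.degrees(np.arctan2(q[1,0],q[0,0])-a).round(1))
c=r.read_camera("top");P=cloud(c)
if len(sys.argv)>1: save({"frame":cv2.resize(c["frame"][120:285,180:400],(792,594),interpolation=cv2.INTER_CUBIC)},sys.argv[1])
for t in "offcut_large offcut_medium offcut_small".split():
    for d in r.cut_out(t,"top")[:2]:
        m=d["pixels"]&(c["z_map"]>0);k=P[m]
        if len(k): print(t,round(d["p"],2),m.sum(),"bay",f(np.median(k,0)),"z",np.median(k[:,2]).round(3))
E
python3 look.py t2.png
```

```text
clock 2.425 z 0.0756 w 0.0214 tool bay [-0.21  -0.041] yaw in bay deg 0.8
offcut_small 0.68 128 bay [-0.078  0.263] z 0.018
```

View pics/t2.png

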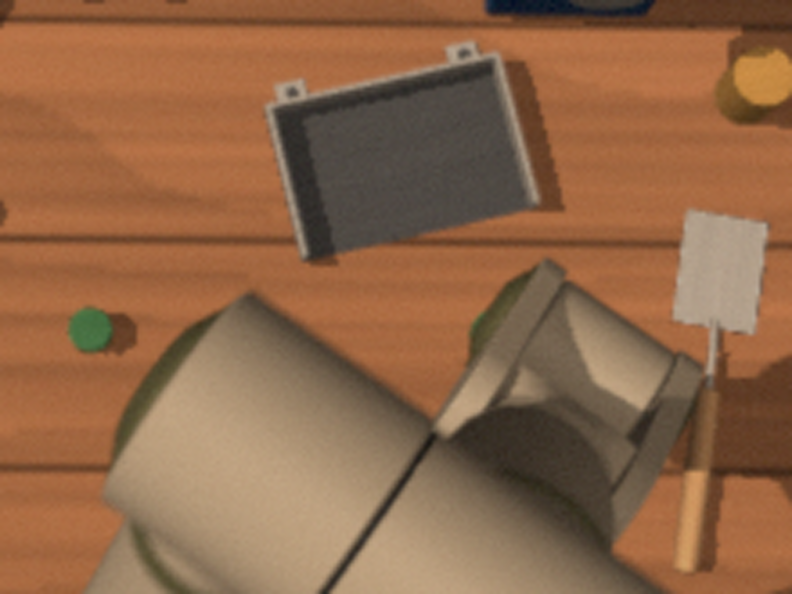

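The arm hides the offcuts, as expected, but the small one is still visible at (90,330) and the bay is clear. Next I push the large one straight along the bay's x.

Emit:
jog_arm --jaw '[-0.5, -0.5, -0.5, -0.5, -0.5]' --pt "0.2 0 0" --pt "0.2 0 0" --pt "0.2 0 0" --pt "0.2 0 0" --pt "0.2 0 0" --spin '[0, 0, 0, 0, 0]'

```text
clock: 3.25
position: [0.5274, -0.1562, 0.0775]
orientation: [0.992, 0.123, -0.0, 0.0]
wrist_force: [-0.0, -0.6, 0.8]
width: 0.0216
finger_force: 0.7
```

Emit:
jog_arm --jaw '[-0.5, -0.5, -0.5, -0.5, -0.5]' --pt "0.2 0 0" --pt "0.2 0 0" --pt "0.2 0 0" --pt "0.2 0 0" --pt "0.2 0 0" --spin '[0, 0, 0, 0, 0]'

```text
clock: 3.88
position: [0.6001, -0.138, 0.0773]
orientation: [0.992, 0.123, -0.0, -0.0]
wrist_force: [-1.4, 0.2, 0.9]
width: 0.0208
finger_force: 0.8
```

Emit:
jog_arm --jaw '[-0.5, -0.5, -0.5, -0.5, -0.5]' --pt "0.2 0 0" --pt "0.2 0 0" --pt "0.15 0 0" --pt "0.1 0 0" --pt "0.05 0 0" --spin '[0, 0, 0, 0, 0]'

```text
clock: 4.5
position: [0.6504, -0.1254, 0.0773]
orientation: [0.992, 0.123, -0.0, -0.0]
wrist_force: [-1.3, 0.6, 0.3]
width: 0.0214
finger_force: 0.6
```

```bash
python3 look.py t3.png
```

```text
clock 4.5 z 0.0773 w 0.0214 tool bay [-0.007 -0.038] yaw in bay deg 0.8
offcut_small 0.52 96 bay [-0.23   0.215] z 0.05
```

View pics/t3.png

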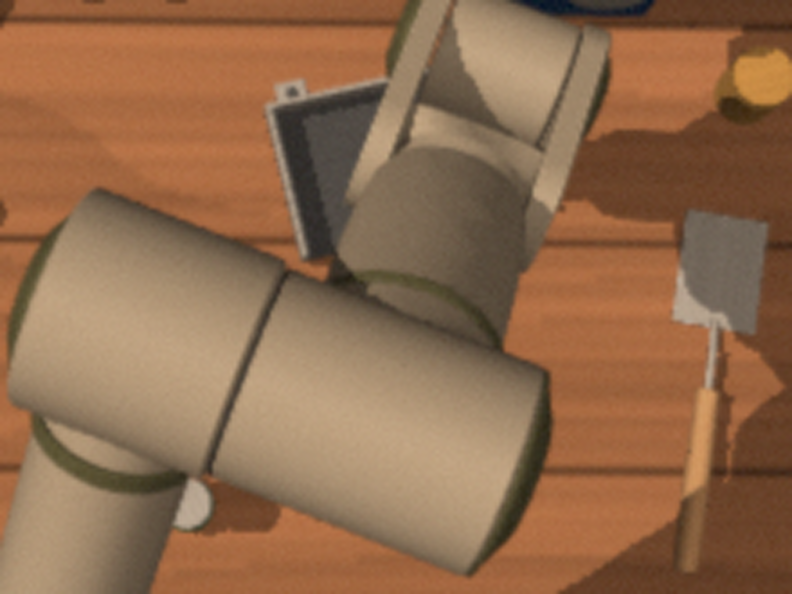

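Emit:
jog_arm --jaw '[-0.5, -0.5, -0.5, -0.5, -0.5]' --pt "-0.2 0 0" --pt "-0.6 0 0" --pt "0 0 -0.44" --pt "0 0 -0.44" --pt "0 0 -0.44" --spin '[0, 0, 0, 0, 0]'

```text
clock: 5.32
position: [0.5915, -0.1403, 0.1776]
orientation: [0.992, 0.122, 0.0, -0.0]
wrist_force: [-0.1, 0.4, 0.3]
width: 0.0213
finger_force: 0.0
```

Emit:
jog_arm --jaw '[-0.5, -0.5, -0.5, -0.5, -0.5]' --pt "-0.24 -0.6 0" --pt "-0.24 -0.6 0" --pt "-0.24 -0.6 0" --pt "-0.24 -0.6 0" --pt "-0.24 -0.6 0" --spin '[0, 0, 0, 0, 0]'

```text
clock: 5.95
position: [0.4486, 0.0571, 0.1766]
orientation: [0.992, 0.122, 0.0, -0.0]
wrist_force: [1.0, 0.6, 0.9]
width: 0.0215
finger_force: 0.0
```

Emit:
jog_arm --jaw '[-0.5, -0.5, -0.5, -0.5, -0.5]' --pt "0 0 0" --pt "0 0 0" --pt "0 0 0" --pt "0 0 0" --pt "0 0 0" --spin '[1, 1, 1, 1, 1]'

```text
clock: 6.58
position: [0.4497, 0.0561, 0.1766]
orientation: [0.968, -0.252, 0.0, -0.0]
wrist_force: [-0.6, 0.1, -0.3]
width: 0.0213
finger_force: 0.0
```

Emit:
jog_arm --jaw '[-0.5, -0.5, -0.5, -0.5]' --pt "0 0 0" --pt "0 0 0" --pt "0 0 0" --pt "0 0 0" --spin '[1, 1, 0.9, 0]'

```text
clock: 7.08
position: [0.4497, 0.0561, 0.1765]
orientation: [0.892, -0.452, 0.0, -0.0]
wrist_force: [-0.1, 0.3, -0.1]
width: 0.0213
finger_force: 0.0
```

```bash
python3 look.py; python3 -c "
from h import *
print(r.get_state()['joints'])
s=r.get_state();c=r.read_camera('wrist');save(c,'w1.png');T=np.array(c['T_tool_cam']);Q=R.from_quat(s['orientation']).as_matrix()
c['rotation']=R.from_matrix(Q@T[:3,:3]).as_quat();c['position']=s['position']+Q@T[:3,3];P=cloud(c)
for t in ('offcut_medium','offcut_large','jar'):
  for d in r.cut_out(t,'wrist')[:2]: print(t,d['p'],d['centre'],np.median(P[d['pixels']&(c['z_map']>0)],0).round(3))
"
```

```text
clock 7.075 z 0.1765 w 0.0213 tool bay [-0.16   0.184] yaw in bay deg -67.1
offcut_large 0.62 226 bay [ 0.022 -0.037] z 0.018
offcut_small 0.59 257 bay [ 0.023 -0.037] z 0.018
offcut_small 0.41 40 bay [-0.075  0.273] z 0.018
[-1.38060563e-01  3.65046971e-01  1.75277199e+00  9.75484673e-06
  1.02367736e+00  2.37013869e+00]
offcut_medium 0.91 [254.5, 122.6] [0.481 0.017 0.02 ]
jar 0.6 [324.1, 252.4] [0.384 0.062 0.031]
jar 0.57 [441.4, 101.3] [ 0.395 -0.065  0.042]
```

View pics/w1.png

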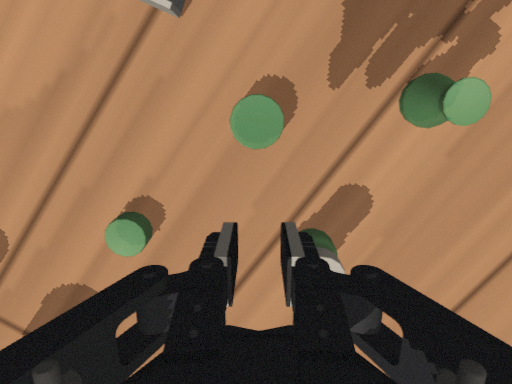

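The wrist view shows the medium offcut at (255,122), centred ahead of the fingers. The jar at (320,245) is clear of them, and the large offcut is already in the bay.

Emit:
jog_arm --jaw '[-0.5, -0.5, -0.5, -0.5, -0.5]' --pt "0 0 0.5" --pt "0 0 0.5" --pt "0 0 0.32" --pt "0.15 0 0" --pt "0.2 0 0" --spin '[0, 0, 0, 0, 0]'

```text
clock: 8.1
position: [0.4664, 0.0342, 0.0783]
orientation: [0.892, -0.452, 0.001, -0.0]
wrist_force: [0.9, 1.1, -0.9]
width: 0.0213
finger_force: 0.2
```

Emit:
jog_arm --jaw '[-0.5, -0.5, -0.5, -0.5, -0.5]' --pt "0.2 0 0" --pt "0.2 0 0" --pt "0.2 0 0" --pt "0.2 0 0" --pt "0.2 0 0" --spin '[0, 0, 0, 0, 0]'

```text
clock: 8.72
position: [0.5102, -0.0264, 0.0775]
orientation: [0.892, -0.453, -0.0, -0.0]
wrist_force: [-1.3, 1.0, 1.7]
width: 0.0213
finger_force: 0.9
```

Emit:
jog_arm --jaw '[-0.5, -0.5, -0.5, -0.5, -0.5]' --pt "0.2 0 0" --pt "0.2 0 0" --pt "0.2 0 0" --pt "0.15 0 0" --pt "0.05 0 0" --spin '[0, 0, 0, 0, 0]'

```text
clock: 9.35
position: [0.5455, -0.0746, 0.0773]
orientation: [0.892, -0.453, 0.0, -0.0]
wrist_force: [-0.9, -0.1, 1.6]
width: 0.0212
finger_force: 0.7
```

Emit:
jog_arm --jaw '[-0.5, -0.5, -0.5, -0.5, -0.5]' --pt "-0.1 0 0" --pt "-0.6 0 0" --pt "0 0 -0.44" --pt "0 0 -0.44" --pt "0 0 -0.44" --spin '[0, 0, 0, 0, 0]'

```text
clock: 9.98
position: [0.5133, -0.0307, 0.1774]
orientation: [0.892, -0.452, -0.0, 0.0]
wrist_force: [-0.8, 0.7, -0.2]
width: 0.0214
finger_force: 0.0
```

Emit:
jog_arm --jaw '[-0.5, -0.5, -0.5, -0.5, -0.5]' --pt "0 0 0" --pt "0 0 0" --pt "0 0 0" --pt "0 0 0" --pt "0 0 0" --spin '[-1, -1, -1, -1, -1]'

```text
clock: 10.6
position: [0.5134, -0.0309, 0.1763]
orientation: [0.996, -0.092, -0.0, -0.0]
wrist_force: [-0.6, 0.6, 1.2]
width: 0.0211
finger_force: 0.0
```

Emit:
jog_arm --jaw '[-0.5, -0.5, -0.5, -0.5]' --pt "0 0 0" --pt "0 0 0" --pt "0 0 0" --pt "0 0 0" --spin '[-1, -1, -0.8, 0]'

```text
clock: 11.1
position: [0.5136, -0.031, 0.1764]
orientation: [0.993, 0.115, -0.0, -0.0]
wrist_force: [-0.9, -0.6, -0.5]
width: 0.0211
finger_force: 0.0
```

```bash
cat >> look.py <<'E'
s=r.get_state();c=r.read_camera('wrist');T=np.array(c['T_tool_cam']);Q=R.from_quat(s['orientation']).as_matrix()
c['rotation']=R.from_matrix(Q@T[:3,:3]).as_quat();c['position']=s['position']+Q@T[:3,3];P=cloud(c);save(c,"wlast.png")
print("wrist:")
for t in ('offcut_medium','offcut_large','offcut_small'):
  for d in r.cut_out(t,'wrist')[:2]:
    k=P[d['pixels']&(c['z_map']>0)]
    if len(k): print(t,round(d['p'],2),np.round(d['centre']),f(np.median(k,0)),np.median(k[:,2]).round(3))
E
python3 look.py
```

```text
clock 11.1 z 0.1764 w 0.0211 tool bay [-0.118  0.085] yaw in bay deg -0.1
offcut_large 0.61 752 bay [0.075 0.503] z 0.125
offcut_large 0.5 221 bay [ 0.022 -0.037] z 0.018
offcut_small 0.4 121 bay [-0.078  0.265] z 0.018
wrist:
offcut_medium 0.72 [357. 149.] [-0.085  0.013] 0.02
offcut_medium 0.3 [ 23. 133.] [-0.076  0.259] 0.019
offcut_large 0.81 [436.   7.] [ 0.007 -0.032] 0.019
offcut_small 0.63 [ 22. 133.] [-0.076  0.259] 0.019
```

Emit:
jog_arm --jaw '[-0.5, -0.5, -0.5, -0.5, -0.5]' --pt "-0.18 0.48 0" --pt "-0.18 0.48 0" --pt "0 0 0.5" --pt "0 0 0.5" --pt "0 0 0.32" --spin '[0, 0, 0, 0, 0]'

```text
clock: 12.12
position: [0.5039, -0.1079, 0.0759]
orientation: [0.993, 0.115, -0.001, -0.0]
wrist_force: [0.2, 0.2, -0.1]
width: 0.0211
finger_force: 0.0
```

Emit:
jog_arm --jaw '[-0.5, -0.5, -0.5, -0.5, -0.5]' --pt "0.2 0 0" --pt "0.2 0 0" --pt "0.2 0 0" --pt "0.2 0 0" --pt "0.2 0 0" --spin '[0, 0, 0, 0, 0]'

```text
clock: 12.75
position: [0.5777, -0.0906, 0.0773]
orientation: [0.993, 0.115, -0.0, -0.0]
wrist_force: [-0.6, -0.1, -0.1]
width: 0.0215
finger_force: 0.2
```

Emit:
jog_arm --jaw '[-0.5, -0.5, -0.5, -0.5, -0.5]' --pt "0.2 0 0" --pt "0.2 0 0" --pt "0.2 0 0" --pt "0.15 0 0" --pt "0.05 0 0" --spin '[0, 0, 0, 0, 0]'

```text
clock: 13.38
position: [0.636, -0.0768, 0.0772]
orientation: [0.993, 0.115, -0.0, -0.0]
wrist_force: [-1.0, -0.6, 0.1]
width: 0.0216
finger_force: 0.3
```

Emit:
jog_arm --jaw '[-0.5, -0.5, -0.5, -0.5, -0.5]' --pt "-0.1 0 0" --pt "-0.6 0 0" --pt "-0.5 0 -0.44" --pt "0 0 -0.44" --pt "0 0 -0.44" --spin '[0, 0, 0, 0, 0]'

```text
clock: 14.0
position: [0.5468, -0.0978, 0.1776]
orientation: [0.993, 0.115, -0.0, -0.0]
wrist_force: [-0.5, -0.5, 0.5]
width: 0.0215
finger_force: 0.0
```

```bash
python3 look.py
```

```text
clock 14.0 z 0.1776 w 0.0215 tool bay [-0.101  0.012] yaw in bay deg -0.1
wrist:
offcut_medium 0.69 [257.  24.] [0.015 0.014] 0.02
offcut_large 0.91 [335.  19.] [ 0.017 -0.035] 0.02
```

Emit:
jog_arm --jaw '[-0.5, -0.5, -0.5, -0.5, -0.5]' --pt "0.07 -0.68 0" --pt "0.07 -0.68 0" --pt "0.07 -0.68 0" --pt "0.06 -0.68 0" --pt "0.06 -0.68 0" --spin '[0, 0, 0, 0, 0]'

```text
clock: 15.02
position: [0.5132, 0.1579, 0.1757]
orientation: [0.993, 0.115, -0.001, -0.0]
wrist_force: [0.6, 0.1, -0.9]
width: 0.0213
finger_force: 0.0
```

Emit:
jog_arm --jaw '[-0.5, -0.5, -0.5, -0.5, -0.5]' --pt "0.06 -0.66 0" --pt "0 0 0" --pt "0 0 0" --pt "0 0 0" --pt "0 0 0" --spin '[0, -1, -1, -1, -1]'

```text
clock: 15.65
position: [0.5066, 0.2055, 0.1755]
orientation: [0.914, 0.406, -0.001, -0.0]
wrist_force: [-0.4, 0.6, -0.2]
width: 0.0211
finger_force: 0.0
```

Emit:
jog_arm --jaw '[-0.5, -0.5, -0.5, -0.5, -0.5]' --pt "0 0 0" --pt "0 0 0" --pt "0 0 0" --pt "0 0 0" --pt "0 0 0" --spin '[-1, -1, -1, -1, -1]'

```text
clock: 16.27
position: [0.5066, 0.2055, 0.1756]
orientation: [0.702, 0.712, -0.001, -0.0]
wrist_force: [1.1, 0.4, 0.4]
width: 0.0215
finger_force: 0.0
```

Emit:
jog_arm --jaw '[-0.5, -0.5]' --pt "0 0 0" --pt "0 0 0" --spin '[-0.76, 0]'

```text
clock: 16.52
position: [0.5067, 0.2055, 0.1757]
orientation: [0.662, 0.749, -0.001, -0.0]
wrist_force: [-0.1, -0.2, 0.3]
width: 0.0212
finger_force: 0.0
```

```bash
python3 look.py t5.png
```

```text
clock 16.525 z 0.1757 w 0.0212 tool bay [-0.07   0.317] yaw in bay deg 83.7
offcut_medium 0.65 153 bay [0.016 0.013] z 0.019
offcut_small 0.42 120 bay [-0.078  0.264] z 0.018
offcut_small 0.21 156 bay [-0.225  0.222] z 0.05
wrist:
offcut_small 0.56 [260. 248.] [-0.076  0.269] 0.02
```

View pics/t5.png

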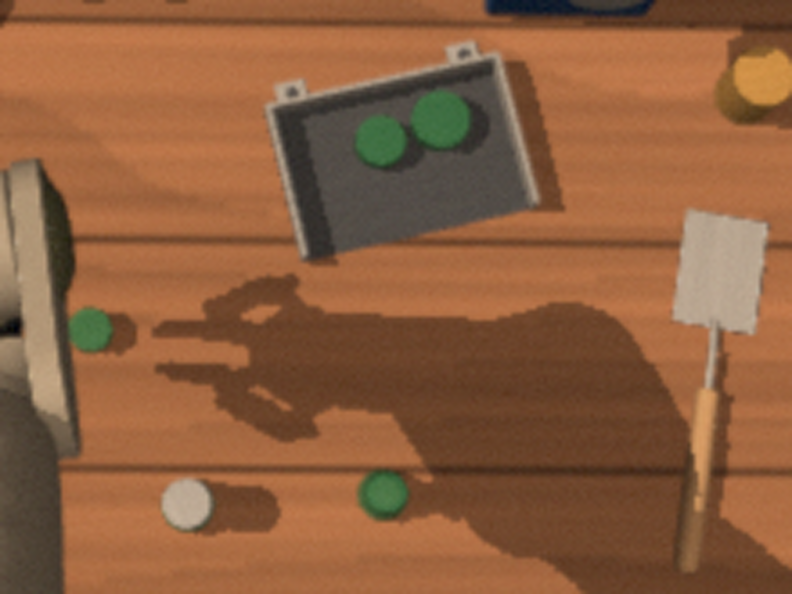

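The large and medium offcuts are in the bay at (441,120) and (380,140). The small one at (90,330) is lined up with the gripper, and the jar and vase haven't moved.

Emit:
jog_arm --jaw '[-0.5, -0.5, -0.5, -0.5, -0.5]' --pt "0 0 0.5" --pt "0 0 0.5" --pt "0 0 0.3" --pt "-0.15 0 0" --pt "-0.2 0 0" --spin '[0, 0, 0, 0, 0]'

```text
clock: 17.55
position: [0.5107, 0.1787, 0.0799]
orientation: [0.662, 0.75, 0.001, 0.001]
wrist_force: [-0.3, -0.4, 0.9]
width: 0.0214
finger_force: 0.0
```

Emit:
jog_arm --jaw '[-0.5, -0.5, -0.5, -0.5, -0.5]' --pt "-0.2 0 0" --pt "-0.2 0 0" --pt "-0.2 0 0" --pt "-0.2 0 0" --pt "-0.2 0 0" --spin '[0, 0, 0, 0, 0]'

```text
clock: 18.18
position: [0.5195, 0.104, 0.079]
orientation: [0.662, 0.75, 0.0, 0.0]
wrist_force: [-0.2, 0.9, 0.7]
width: 0.0208
finger_force: 0.6
```

Emit:
jog_arm --jaw '[-0.5, -0.5, -0.5, -0.5, -0.5]' --pt "-0.2 0 0" --pt "-0.2 0 0" --pt "-0.2 0 0" --pt "-0.2 0 0" --pt "-0.2 0 0" --spin '[0, 0, 0, 0, 0]'

```text
clock: 18.8
position: [0.5288, 0.0297, 0.0789]
orientation: [0.662, 0.75, -0.0, -0.0]
wrist_force: [0.6, -0.3, 1.7]
width: 0.0214
finger_force: 0.6
```

Emit:
jog_arm --jaw '[-0.5, -0.5, -0.5, -0.5, -0.5]' --pt "-0.2 0 0" --pt "-0.2 0 0" --pt "-0.2 0 0" --pt "-0.15 0 0" --pt "-0.08 0 0" --spin '[0, 0, 0, 0, 0]'

```text
clock: 19.42
position: [0.5365, -0.0319, 0.0789]
orientation: [0.662, 0.749, 0.0, 0.0]
wrist_force: [0.0, 1.5, 1.3]
width: 0.0215
finger_force: 0.6
```

Emit:
jog_arm --jaw '[-0.5, -0.5, -0.5, -0.5, -0.5]' --pt "0.1 0 0" --pt "0.5 0 0" --pt "0 0 -0.44" --pt "0 0 -0.44" --pt "0 0 -0.44" --spin '[0, 0, 0, 0, 0]'

```text
clock: 20.05
position: [0.5304, 0.0146, 0.1788]
orientation: [0.661, 0.75, -0.0, -0.0]
wrist_force: [-0.2, 0.4, -0.3]
width: 0.0211
finger_force: 0.0
```

Emit:
jog_arm --jaw '[-0.5, -0.5, -0.5, -0.5, -0.5]' --pt "0 0 0" --pt "0 0 0" --pt "0 0 0" --pt "0 0 0" --pt "0 0 0" --spin '[1, 1, 1, 1, 1]'

```text
clock: 20.68
position: [0.5305, 0.0145, 0.1778]
orientation: [0.891, 0.453, -0.0, -0.0]
wrist_force: [0.4, -0.2, -0.3]
width: 0.0216
finger_force: 0.0
```

Emit:
jog_arm --jaw '[-0.5, -0.5, -0.5, -0.5, -0.5]' --pt "0 0 0" --pt "0 0 0" --pt "0 0 0" --pt "0 0 0" --pt "0 0 0" --spin '[1, 1, 1, 1, 0.75]'

```text
clock: 21.3
position: [0.5305, 0.0144, 0.1778]
orientation: [0.993, 0.114, -0.0, -0.0]
wrist_force: [-0.3, -0.1, 0.3]
width: 0.021
finger_force: 0.0
```

```bash
python3 look.py
```

```text
clock 21.3 z 0.1778 w 0.021 tool bay [-0.091  0.125] yaw in bay deg -0.2
offcut_large 0.77 188 bay [ 0.021 -0.037] z 0.019
offcut_large 0.63 142 bay [0.019 0.013] z 0.018
offcut_medium 0.49 135 bay [0.019 0.013] z 0.018
wrist:
offcut_medium 0.69 [421.  37.] [0.018 0.017] 0.02
offcut_large 0.77 [488.  32.] [ 0.021 -0.026] 0.02
offcut_small 0.97 [347. 193.] [-0.096  0.058] 0.02
```

Emit:
jog_arm --jaw '[-0.5, -0.5, -0.5, -0.5, -0.5]' --pt "-0.36 0.45 0" --pt "-0.36 0.45 0" --pt "0 0 0.5" --pt "0 0 0.5" --pt "0 0 0.32" --spin '[0, 0, 0, 0, 0]'

```text
clock: 22.32
position: [0.4934, -0.0646, 0.0775]
orientation: [0.993, 0.116, -0.001, -0.0]
wrist_force: [0.6, 0.3, -0.5]
width: 0.0211
finger_force: 0.0
```

Emit:
jog_arm --jaw '[-0.5, -0.5, -0.5, -0.5, -0.5]' --pt "0.15 0 0" --pt "0.2 0 0" --pt "0.2 0 0" --pt "0.2 0 0" --pt "0.2 0 0" --spin '[0, 0, 0, 0, 0]'

```text
clock: 22.95
position: [0.5647, -0.0479, 0.0805]
orientation: [0.993, 0.116, 0.001, 0.0]
wrist_force: [-0.5, -0.5, -0.4]
width: 0.0215
finger_force: 0.1
```

Emit:
jog_arm --jaw '[-0.5, -0.5, -0.5, -0.5, -0.5]' --pt "0.2 0 0" --pt "0.2 0 0" --pt "0.2 0 0" --pt "0.15 0 0" --pt "0.05 0 0" --spin '[0, 0, 0, 0, 0]'

```text
clock: 23.58
position: [0.6223, -0.0341, 0.0796]
orientation: [0.993, 0.116, 0.001, 0.0]
wrist_force: [-0.7, -0.7, 0.1]
width: 0.0215
finger_force: 0.5
```

Emit:
jog_arm --jaw '[-0.5, -0.5, -0.5, -0.5, -0.5]' --pt "-0.1 0 0" --pt "-0.6 0 0" --pt "-0.5 0 -0.5" --pt "-0.3 0 -0.6" --pt "0 0 -0.6" --spin '[0, 0, 0, 0, 0]'

```text
clock: 24.2
position: [0.5098, -0.0605, 0.2078]
orientation: [0.993, 0.115, -0.001, -0.0]
wrist_force: [0.7, -0.7, -0.2]
width: 0.0212
finger_force: 0.0
```

Emit:
jog_arm --jaw '[-0.5, -0.5, -0.5, -0.5, -0.5]' --pt "0 -0.6 0" --pt "0 -0.6 0" --pt "0 -0.6 0" --pt "0 -0.6 0" --pt "0 -0.3 0" --spin '[0, 0, 0, 0, 0]'

```text
clock: 24.82
position: [0.4638, 0.1382, 0.2065]
orientation: [0.993, 0.117, -0.0, -0.0]
wrist_force: [-0.0, -1.3, -0.3]
width: 0.0214
finger_force: 0.0
```

```bash
python3 look.py t6.png
```

```text
clock 24.825 z 0.2065 w 0.0214 tool bay [-0.128  0.261] yaw in bay deg 0.1
offcut_large 0.63 244 bay [ 0.021 -0.037] z 0.018
offcut_medium 0.48 180 bay [0.016 0.011] z 0.018
offcut_small 0.42 96 bay [0.008 0.059] z 0.019
wrist:
offcut_small 0.83 [503.  11.] [0.004 0.074] 0.011
```

View pics/t6.png

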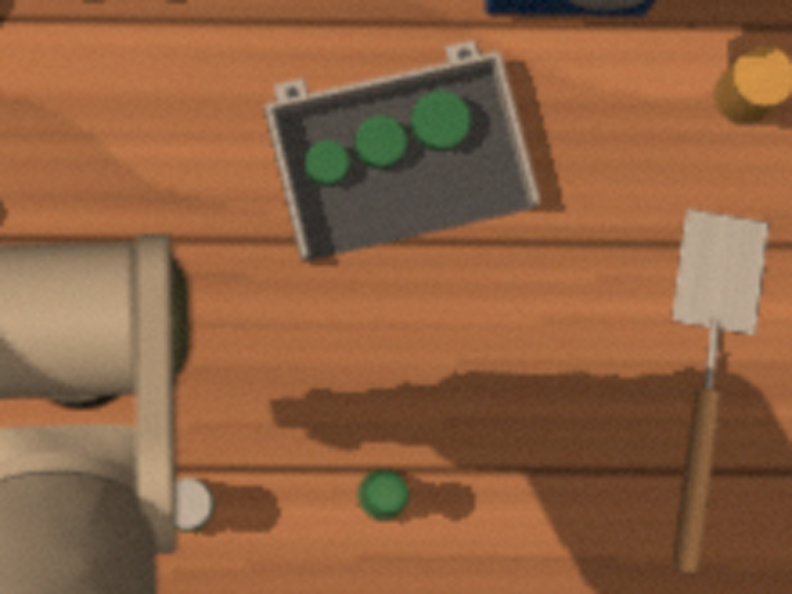

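All three offcuts lie flat inside the bay at (327,161), (381,140) and (441,120). The jar, vase and paddle are where they started, and the arm is clear.

```bash
python3 -c "
from workcell import r
print(r.hand_in())"
```

```text
the job is handed in; nothing more can be done
None
```

I swept all three offcuts into the scrap bay, and the last picture shows them lying flat and well inside it, with the jar, vase and paddle in place; I handed the job in at about 25 s, but it returned no verdict.

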